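# Kit the power-board parts into the dish tray

### The arm

A 7-joint arm with a two-finger parallel gripper is mounted at the origin on the work surface. World frame = base frame: x ahead of the robot, y to its left, z up, the work surface at z = 0. Lengths are in m, angles in rad, forces in N, time in s.
With the tool pointing down it reaches from about 0.4 to 0.85 m from the base axis. Payload 4.5 kg.
Tool frame: the origin (TCP) lies on the centre line of the jaws, within the pads' length; the fingertips stand 14 mm ahead of it and the grasp point (between the pads) lies 5 mm behind it; z points along the fingers, y is the line along which they close (so a half turn about z gives the same grasp; the last joint's range is limited). The gripper opens to 88 mm and grips with 3 to 60 N. Pads are 18 mm wide; open, the fingers measure 123 mm over their backs; the gripper's body (75 mm by 187 mm) begins 45 mm behind the grasp point.
Start: joints at [1.211, 0.689, -0.195, 1.565, 0.157, 0.902, -0.215], TCP at [0.24, -0.577, 0.253] pointing down, gripper open.
Joint ranges: [-3.01, 3.01], [-0.46, 2.08], [-1.47, 1.51], [0.13, 2.56], [-1, 4.14], [0.04, 2.09], [-2.66, 2.66]. Speed limits (rad/s): [2.57, 2.57, 3.14, 3.14, 3.14, 3.14, 3.14].

### API

Orientations are given as a unit quaternion [x, y, z, w].
In Python, from cell import observe, camera, camera_info, sign_off gives the robot as it stands.
- The arm moves only by the tool play_rows, never from a script. Its argument "increments" is a list of rows, each an object of numbers: "x", "y", "z": the shift along the tool's x, y, z in mm; "twist": the turn about the tool's z in degrees. A call has 1 to 5 rows; each row shifts and turns the commanded pose from where the row before left it, along the tool's axes as they then stand; what a row does not reach is not made up. A row lasts 1/10 s, in which the tool goes at most 50 mm and 8.59 degrees, less where a joint would pass 70% of its speed; a pose out of reach is approached as far as the arm can. A call with a gripper value outside its range is refused whole. "hand" is the opening, from 0 (shut) to 1 (fully open), set as the call begins (left out, the last holds). The fingers move at their own pace and stop on an object; the grip force is fixed at half the most. Time passes only in rows, so rows that do not move let the fingers close. It gives the time, the measured TCP pose, the force, the opening and the grip force at its end, in the units of the state.
- observe(): the state, without advancing time (a new reading comes with each control period).
- camera(name): name is "side" or "top" or "wrist"; returns the picture (420x560x3 uint8, red, green, blue); there is no depth.
- camera_info(name): a dict with "mtx" (3x3 intrinsics, pixels), "world_from_camera" (4x4, takes a point from camera to world coordinates). Camera axes: x right, y up, looking along -z (the intrinsics and any distortion apply to the point x, -y, -z); pixel columns grow to the right and rows downward; lengths in m; the calibration is good to about 2 mm. A picture is of the moment at which its call begins: read the wrist's pose just before it. camera_info takes no time and is no camera call; for the wrist camera it gives the pose at the moment of the call.
- sign_off(): hands the job in; it is judged then, once.
The state is a dict: "time": time; "joints": joint angles; "joint_velocities": joint speeds; "tau": joint torques, N m; "tcp_pos": TCP position; "ee_rot": TCP orientation; "wrist_force": force on the tool from outside, world axes, zero at the start; "torque": the same for the moment, N m; "gripper_width": finger opening in m; "finger_force": force on a finger pad.
Only numpy, scipy, OpenCV 4.12 (cv2) and the standard library are available. Lean on these libraries where they do the work, as an engineer would, in place of code of your own. Each camera call takes 0.05 s, during which the arm holds its last target. There are 200 camera calls.

### The job

Kit the parts for one power board in the black tray: set the thick capacitor in the round dish, the transformer in the nearly square dish, the long heat sink in the oblong dish and the terminal block in the narrow slot dish, each upright and flat on the floor of its dish. Leave the slim capacitor and the short heat sink, which look alike but do not belong, where they are.

Things in the scene. Friction and masses are not known exactly. Their poses are not given: they have to be found in the camera images.
- capacitor_mid (a point): The thick capacitor: upright dark can with a bright aluminium top, diameter 40 mm, 50 mm high, 56 to 112 g. Point: its centre, 25 mm above its base; z up
- slim_capacitor_mid (a point): The slim capacitor, a look-alike to leave alone: the same dark can with bright top, but diameter 26 mm, 50 mm high. Point: its centre, 25 mm above its base; z up
- heat_sink_mid (a point): The long heat sink: aluminium heat sink with upright fins running along its length, 70 mm long (its x), 40 mm wide (its y), 40 mm high, 84 to 168 g; can be gripped across its 40 mm width, on the two outer fins. Point: its centre, 20 mm above its base; z up
- short_heat_sink_mid (a point): The short heat sink, a look-alike to leave alone: aluminium heat sink with upright fins running along its length, 36 mm long (its x), 40 mm wide (its y), 40 mm high. Point: its centre, 20 mm above its base; z up
- transformer_mid (a point): The transformer: dark laminated steel core 40 mm (its x) by 28 mm (its y), 40 mm high, with a copper winding 24 mm wide bulging from both long faces (38 mm over the windings along y, from 5 to 35 mm up); 126 to 252 g; can be gripped along its x, across the 40 mm of the core. Point: its centre, 20 mm above its base; z up
- terminal_block_mid (a point): The terminal block: slim white plastic bar with a row of seven screws on top, 84 mm long (its x), 18 mm wide (its y), 40 mm high, 63 to 126 g; can be gripped across its 18 mm. Point: its centre, 20 mm above its base; z up
- dish_round: Round grey dish, inner diameter 60 mm, for the thick capacitor. Underside to rim 13 mm, floor 3 mm thick, walls 3 mm thick. Fixed, one of four such dishes (2 by 2, in any order, all with the same yaw, centres 118 mm apart along their x and 88 mm along their y) in a black kit tray whose rim is 16 mm above the table. Origin: centre of the underside, 5 mm above the table; z up
- dish_square: Nearly square grey dish, inside 58 mm (its x) by 56 mm (its y), for the transformer. Underside to rim 13 mm, floor 3 mm thick, walls 3 mm thick. Fixed, one of four such dishes (2 by 2, in any order, all with the same yaw, centres 118 mm apart along their x and 88 mm along their y) in a black kit tray whose rim is 16 mm above the table. Origin: centre of the underside, 5 mm above the table; z up
- dish_oblong: Oblong grey dish, inside 88 mm (its x) by 58 mm (its y), for the long heat sink. Underside to rim 13 mm, floor 3 mm thick, walls 3 mm thick. Fixed, one of four such dishes (2 by 2, in any order, all with the same yaw, centres 118 mm apart along their x and 88 mm along their y) in a black kit tray whose rim is 16 mm above the table. Origin: centre of the underside, 5 mm above the table; z up
- dish_slot: Narrow slot-like grey dish, inside 102 mm (its x) by 34 mm (its y), for the terminal block. Underside to rim 13 mm, floor 3 mm thick, walls 3 mm thick. Fixed, one of four such dishes (2 by 2, in any order, all with the same yaw, centres 118 mm apart along their x and 88 mm along their y) in a black kit tray whose rim is 16 mm above the table. Origin: centre of the underside, 5 mm above the table; z up
Mind the look-alikes: they are no part of the job. What is shaped like the part that bears terminal_block_mid but orange or yellow is not meant.

How it is judged:
By the outcome, as a careful person would: the job done as asked, in the order asked, and still so for the second after the job is handed in, with the robot touching nothing.
It also fails if it takes over 96 s, if anything falls off the work surface, if the arm or the gripper's body presses on something with over 40 N, if the wrist force passes 120 N, or if a joint passes its speed limit or range.

## Working session

There is one attempt and no reset: what is moved stays moved. The work goes in short steps, Python scripts to look and compute and a tool call to move; the robot and the scene stay as the last step left them, time stands still between calls to the robot, and variables do not carry over. Pictures are saved under pics/ and viewed, at most 14 in all, crops included, and the job is handed in when it is done.

Besides the shell and the picture viewer there is one more tool, called after "Request:" as name([rows], argument=value, ...), one row to a line, values as JSON. play_rows: Moves the arm, as the interface text tells. Its arguments: {"type":"object","properties":{"increments":{"type":"array","items":{"type":"object","properties":{"x":{"type":"number"},"y":{"type":"number"},"z":{"type":"number"},"twist":{"type":"number"}}}},"hand":{"type":"number"}},"required":["increments"]}

```bash
mkdir -p pics; python3 - <<'E'
from cell import *
import cv2,numpy as np
for n in("top","side"):
    cv2.imwrite(f"pics/{n}0.png",camera(n)[:,:,::-1]); i=camera_info(n); print(n,i)
s=observe();print(s['time'],s['tcp_pos'],s['ee_rot'])
E
```

```text
top {'mtx': array([[528.76024891,   0.        , 278.89957526],
       [  0.        , 528.76024891, 202.385632  ],
       [  0.        ,   0.        ,   1.        ]]), 'world_from_camera': array([[ 0.01198019,  0.98006907, -0.19829548,  0.29833389],
       [-0.99979691,  0.01495462,  0.01350912, -0.03415382],
       [ 0.01620531,  0.19809337,  0.98004918,  1.14816691],
       [ 0.        ,  0.        ,  0.        ,  1.        ]])}
side {'mtx': array([[525.84047081,   0.        , 275.51580466],
       [  0.        , 525.84047081, 206.15915824],
       [  0.        ,   0.        ,   1.        ]]), 'world_from_camera': array([[ 0.99799683,  0.05692996, -0.02759189,  0.4807216 ],
       [-0.06087184,  0.74531979, -0.66392245, -0.79093519],
       [-0.01723229,  0.66427207,  0.74729222,  0.90904583],
       [ 0.        ,  0.        ,  0.        ,  1.        ]])}
0.1 [ 0.23957111 -0.5766789   0.25199276] [ 9.80669445e-01  1.95670015e-01 -2.21943605e-04 -7.97816799e-04]
```

View pics/top0.png

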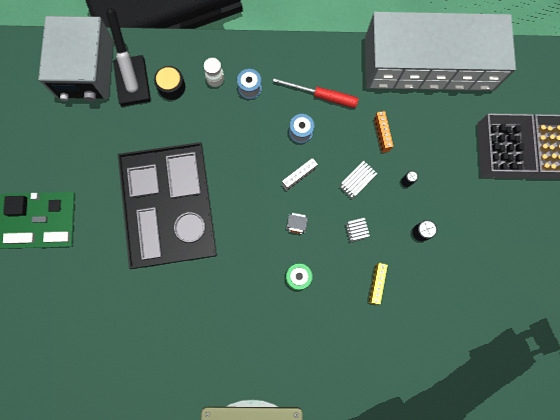

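View pics/side0.png

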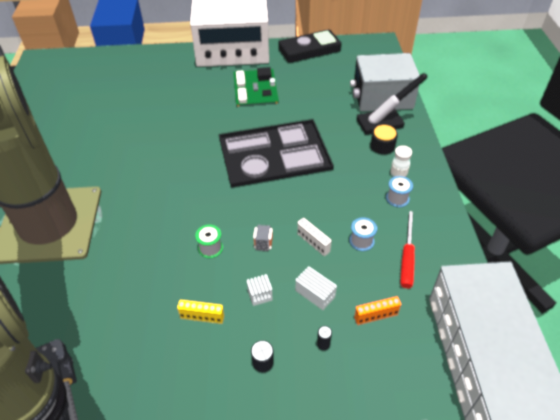

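The top view shows these candidates:
- **Capacitors:** (427,231) and (411,179). The thick one is the larger, (427,231).
- **Heat sinks:** (359,180) and (358,230). The long one is (359,180).
- **Transformer:** (297,223).
- **Terminal block:** the white one is at (300,174). The orange (384,131) and yellow (379,284) ones are decoys.
- **Dishes:** square (143,181), oblong (183,175), slot (149,234), round (189,227).

Next I'll measure them and check with one crop.

```bash
cat > h.py <<'E'
from cell import *
import cv2,numpy as np
def cast(n,uv,z,info=None):
    i=info or camera_info(n); T=i['world_from_camera']
    p=np.linalg.inv(i['mtx'])@np.c_[np.atleast_2d(uv),np.ones(len(np.atleast_2d(uv)))].T
    d=T[:3,:3]@(p*np.array([[1],[-1],[-1]])); o=T[:3,3:]
    return (o+d*(z-o[2])/d[2])[:2].T
def blobs(im,lo,hi,box,amin=40,k=0):
    x0,y0,x1,y1=box
    m=cv2.inRange(cv2.cvtColor(im,cv2.COLOR_RGB2HSV),lo,hi)
    mm=np.zeros_like(m);mm[y0:y1,x0:x1]=m[y0:y1,x0:x1]
    if k: mm=cv2.morphologyEx(mm,cv2.MORPH_CLOSE,np.ones((k,k)))
    return [c for c in cv2.findContours(mm,0,2)[0] if cv2.contourArea(c)>amin]
def rect(n,c,z,info=None):
    w=(cast(n,c[:,0].astype(float),z,info)*1000).astype(np.float32)
    (cx,cy),(a,b),t=cv2.minAreaRect(w)
    if a<b: a,b,t=b,a,t+90
    return np.round([cx,cy,a,b,(t+90)%180-90],1)  # mm, long-axis yaw deg
E
python3 - <<'E'
from h import *
im=camera("top")
print('dishes')
for c in blobs(im,(0,0,60),(179,60,255),(118,145,220,270),150,3): print(cv2.boundingRect(c),rect("top",c,.008))
print('bright')
for c in blobs(im,(0,0,130),(179,60,255),(275,145,450,255),30,3): print(cv2.boundingRect(c),rect("top",c,.05 if cv2.boundingRect(c)[0]>395 else .04))
cv2.imwrite("pics/c1.png",cv2.resize(im[150:250,275:450,::-1],None,fx=4.5,fy=4.5,interpolation=cv2.INTER_CUBIC))
E
```

```text
dishes
(124, 145, 92, 123) [522.1 197.9 254.5 188.3   9.6]
bright
(419, 221, 17, 17) [ 468.4 -362.1   34.2   33.8   -2.7]
(347, 217, 23, 23) [ 468.6 -216.6   43.4   41.8  -75.2]
(287, 213, 21, 21) [479.5 -87.4  42.   41.6  80.4]
(407, 171, 11, 10) [ 583.4 -334.2   20.8   20.2  -19.9]
(341, 161, 37, 36) [ 577.6 -219.4   79.6   41.4  -44.5]
(282, 158, 36, 29) [590.4 -93.3  85.5  19.7 -51.5]
```

View pics/c1.png

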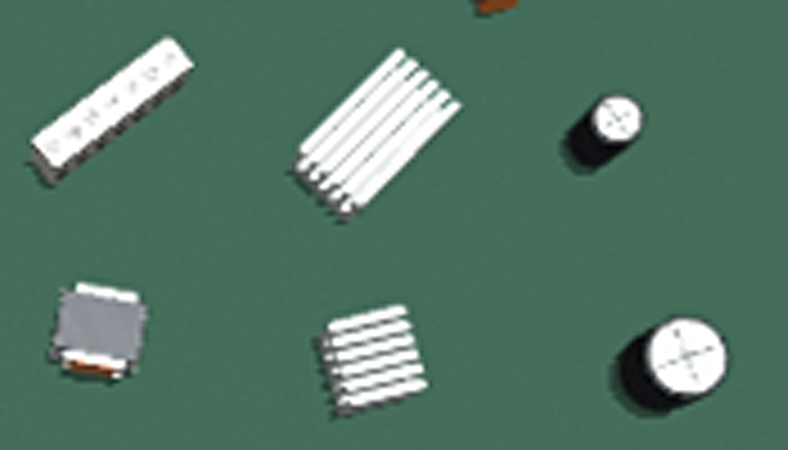

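The crop confirms the identities: the thick cap is at crop (687,357), the long sink at (380,130), the transformer at (100,325) and the white terminal block at (112,105). The dish mask merged into one blob, so I'll raise its threshold.

```bash
python3 - <<'E'
from h import *
im=camera("top")
for t in(100,120):
  for c in blobs(im,(0,0,t),(179,90,255),(118,145,220,270),150,3): print(t,cv2.boundingRect(c),rect("top",c,.015))
print(camera_info("wrist"))
cv2.imwrite("pics/d1.png",cv2.resize(im[140:275,112:225,::-1],None,fx=4,fy=4,interpolation=cv2.INTER_CUBIC))
s=observe();print(s['time'],s['ee_rot'])
E
```

```text
100 (174, 212, 31, 30) [471.7 143.9  65.1  63.4 -89.1]
100 (136, 207, 25, 53) [456.7 231.2 109.6  42.1   9.6]
100 (127, 164, 32, 33) [573.2 250.8  65.3  64.3   9.7]
100 (166, 152, 34, 45) [588.  163.9  95.6  66.2   9.5]
120 (174, 212, 31, 30) [471.7 143.9  65.   63.4 -89.1]
120 (137, 207, 24, 52) [456.7 231.1 109.   41.    9.5]
120 (127, 164, 32, 33) [573.3 250.7  64.7  62.9   9.4]
120 (166, 152, 34, 45) [588.  163.5  95.   65.3   9.5]
{'mtx': array([[302.11704924,   0.        , 279.76119943],
       [  0.        , 302.11704924, 212.38828166],
       [  0.        ,   0.        ,   1.        ]]), 'world_from_camera': array([[ 3.83929311e-01,  8.85614847e-01,  2.61313272e-01,
         3.07446294e-01],
       [-9.23362487e-01,  3.68242872e-01,  1.08622761e-01,
        -5.48812360e-01],
       [-2.88194838e-05, -2.82990335e-01,  9.59122760e-01,
         3.84010449e-01],
       [ 0.00000000e+00,  0.00000000e+00,  0.00000000e+00,
         1.00000000e+00]])}
0.2 [ 9.80668515e-01  1.95675814e-01 -1.33506805e-04 -4.69785843e-04]
```

View pics/d1.png

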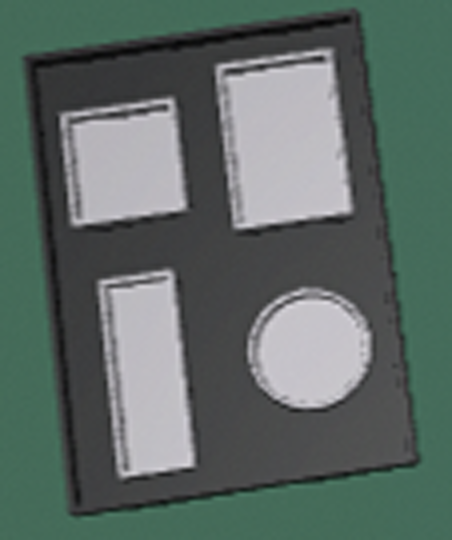

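The tray crop shows square (125,165), oblong (283,140), slot (148,373) and round (310,350), on a clean 118 x 88 lattice at yaw 9.6°.

At rim height the dish centres in mm are round (471,143.5), square (572.5,250), oblong (587,163) and slot (456,230.5). I'm starting with the capacitor.

Request:
play_rows([
  {"x": 37, "y": -14, "z": 12},
  {"x": 37, "y": -14, "z": 12},
  {"x": 37, "y": -14, "z": 12},
  {"x": 37, "y": -14, "z": 12},
  {"x": 37, "y": -14, "z": 12},
], hand=1)

```text
invalid input
```

Request:
play_rows([
  {"x": 36, "y": -13, "z": 12},
  {"x": 36, "y": -13, "z": 12},
  {"x": 36, "y": -14, "z": 12},
  {"x": 0},
  {"x": 0},
])

```text
invalid input
```

```bash
cat >> h.py <<'E'
from scipy.spatial.transform import Rotation as R
def go(x,y,z=None,th=None):
    s=observe();p=np.array(s['tcp_pos'])*1000;M=R.from_quat(s['ee_rot']).as_matrix()
    t=np.degrees(np.arctan2(M[1,0],M[0,0])); d=np.array([x,y,p[2] if z is None else z])-p
    print('t',round(s['time'],2),'at',p.round(1),'th',round(t,1),'tool shift',(M.T@d).round(1),'twist',None if th is None else round(t-th,1),'grip',round(s['gripper_width']*1000,1),round(float(np.max(s['finger_force'])),1),'F',np.round(s['wrist_force'],1))
    if th is not None:
        a=np.radians(th);print('  shift after twist',round(d[0]*np.cos(a)+d[1]*np.sin(a),1),round(d[0]*np.sin(a)-d[1]*np.cos(a),1))
def wr(name):
    im=camera("wrist"); cv2.imwrite(f"pics/{name}.png",im[:,:,::-1]); return im
E
python3 - <<'E'
from h import *
go(468,-362,34); im=wr("w1"); i=camera_info("wrist")
for c in blobs(im,(0,0,150),(179,60,255),(0,0,560,420),200,3): print(cv2.boundingRect(c),rect("wrist",c,.05,i))
E
```

```text
t 0.2 at [ 239.7 -576.9  252.3] th 22.6 tool shift [ 293.3 -110.6  218.3] twist None grip 87.8 0.0 F [-0.1 -0.2  0.5]
(346, 315, 138, 20) [ 143.5 -805.9  178.8   28.8  -67.4]
(484, 127, 76, 141) [ 326.6 -840.2  164.1   86.4   37.2]
```

View pics/w1.png

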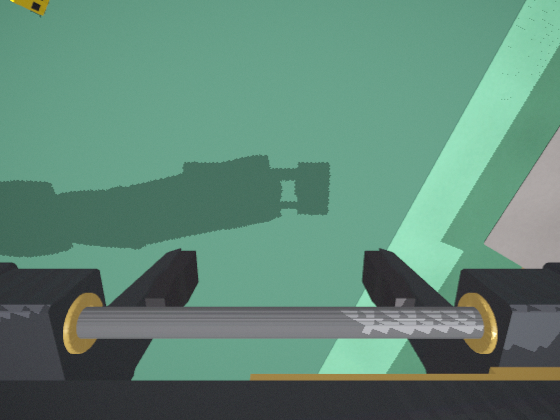

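The wrist picture shows only the bare table, with the fingers at rows 250–310, because the arm hasn't moved. Both calls were refused, so I'll retry with all four keys in every row.

Request:
play_rows([
  {"x": 37, "y": -14, "z": 12, "twist": 0},
  {"x": 37, "y": -14, "z": 12, "twist": 0},
  {"x": 37, "y": -14, "z": 12, "twist": 0},
  {"x": 37, "y": -14, "z": 12, "twist": 0},
  {"x": 37, "y": -14, "z": 12, "twist": 0},
], hand=1)

```text
time: 0.75
tcp_pos: [0.3848, -0.4404, 0.1923]
ee_rot: [0.981, 0.196, 0.0, 0.0]
wrist_force: [0.3, 0.5, 0.7]
gripper_width: 0.0884
finger_force: 0.0
```

Request:
play_rows([
  {"x": 36, "y": -13, "z": 12, "twist": 0},
  {"x": 36, "y": -13, "z": 12, "twist": 0},
  {"x": 36, "y": -14, "z": 12, "twist": 0},
  {"x": 0, "y": 0, "z": 0, "twist": 0},
])

```text
time: 1.15
tcp_pos: [0.4734, -0.3561, 0.1553]
ee_rot: [0.98, 0.201, 0.002, -0.003]
wrist_force: [1.0, 0.0, 0.3]
gripper_width: 0.088
finger_force: 0.0
```

```bash
python3 - <<'E'
from h import *
go(468,-362,34); im=wr("w2"); i=camera_info("wrist")
for c in blobs(im,(0,0,150),(179,60,255),(0,0,560,420),200,3): print(cv2.boundingRect(c),rect("wrist",c,.05,i))
E
```

```text
t 1.15 at [ 473.4 -356.1  155.3] th 23.2 tool shift [ -7.8   3.8 121.2] twist None grip 88.0 0.0 F [1.  0.  0.3]
(346, 311, 132, 25) [ 423.3 -510.9  121.6   25.7  -67. ]
(267, 205, 42, 40) [ 466.4 -368.4   34.2   34.1   22.3]
(101, 125, 65, 57) [ 472.9 -234.6   49.2   41.9  -75.6]
(531, 108, 29, 58) [ 605.7 -522.9   43.6   20.9   37.5]
(298, 54, 33, 37) [ 580.5 -339.8   23.9   23.1   25.6]
(112, 0, 122, 70) [ 573.2 -236.2   69.    50.1  -44.5]
```

View pics/w2.png

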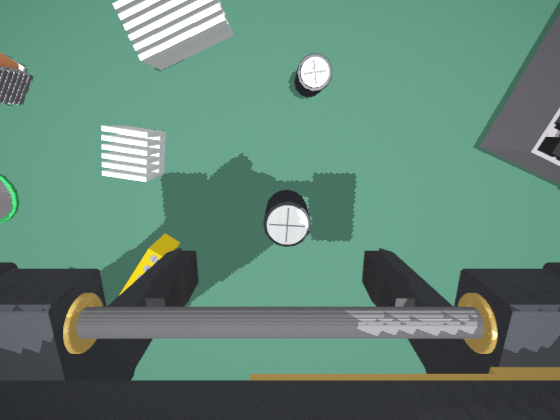

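The wrist picture shows the thick cap at (288,222), between and ahead of the fingers, and the slim one at (315,72). The arm was still settling, so I'll descend partway and measure once more.

Request:
play_rows([
  {"x": 0, "y": 0, "z": 14, "twist": 0},
  {"x": 0, "y": 0, "z": 14, "twist": 0},
  {"x": 0, "y": 0, "z": 14, "twist": 0},
  {"x": 0, "y": 0, "z": 0, "twist": 0},
  {"x": 0, "y": 0, "z": 0, "twist": 0},
])

```text
time: 1.7
tcp_pos: [0.4675, -0.3635, 0.1141]
ee_rot: [0.981, 0.195, -0.0, -0.0]
wrist_force: [-0.3, -0.7, -0.1]
gripper_width: 0.0882
finger_force: 0.0
```

```bash
python3 - <<'E'
from h import *
go(468,-362,34); im=wr("w3"); i=camera_info("wrist")
for c in blobs(im,(0,0,150),(179,60,255),(200,0,360,300),200,3): print(cv2.boundingRect(c),rect("wrist",c,.05,i))
E
```

```text
t 1.7 at [ 467.5 -363.5  114.1] th 22.5 tool shift [ 1.1 -1.1 80.1] twist None grip 88.2 0.0 F [-0.3 -0.7 -0.1]
(257, 208, 50, 47) [ 470.  -364.2   33.9   33.7  -67.5]
(292, 21, 41, 46) [ 584.  -336.1   23.5   23.4   23.2]
```

Request:
play_rows([
  {"x": 1, "y": 0, "z": 20, "twist": 0},
  {"x": 0, "y": 0, "z": 20, "twist": 0},
  {"x": 0, "y": 0, "z": 20, "twist": 0},
  {"x": 0, "y": 0, "z": 20, "twist": 0},
  {"x": 0, "y": 0, "z": 0, "twist": 0},
])

```text
time: 2.25
tcp_pos: [0.4681, -0.3621, 0.0332]
ee_rot: [0.981, 0.196, -0.001, -0.001]
wrist_force: [-0.6, 0.9, 0.5]
gripper_width: 0.0881
finger_force: 0.0
```

Request:
play_rows([
  {"x": 0, "y": 0, "z": 0, "twist": 0},
  {"x": 0, "y": 0, "z": 0, "twist": 0},
  {"x": 0, "y": 0, "z": 0, "twist": 0},
  {"x": 0, "y": 0, "z": 0, "twist": 0},
  {"x": 0, "y": 0, "z": 0, "twist": 0},
], hand=0)

```text
time: 2.75
tcp_pos: [0.4694, -0.363, 0.0353]
ee_rot: [0.981, 0.196, 0.0, 0.0]
wrist_force: [-0.8, -0.3, 0.5]
gripper_width: 0.0504
finger_force: 0.0
```

Request:
play_rows([
  {"x": 0, "y": 0, "z": 0, "twist": 0},
  {"x": 0, "y": 0, "z": 0, "twist": 0},
  {"x": 0, "y": 0, "z": 0, "twist": 0},
])

```text
time: 3.05
tcp_pos: [0.4693, -0.3629, 0.0349]
ee_rot: [0.981, 0.196, 0.0, 0.0]
wrist_force: [-0.5, -0.2, 1.7]
gripper_width: 0.0395
finger_force: 30.0
```

Request:
play_rows([
  {"x": 0, "y": 0, "z": -20, "twist": 0},
  {"x": 0, "y": 0, "z": -20, "twist": 0},
  {"x": 0, "y": 0, "z": -20, "twist": 0},
  {"x": 0, "y": 0, "z": -20, "twist": 0},
  {"x": 0, "y": 0, "z": -10, "twist": 0},
])

```text
time: 3.55
tcp_pos: [0.4696, -0.3631, 0.1261]
ee_rot: [0.981, 0.196, 0.001, 0.001]
wrist_force: [0.9, -0.2, -0.5]
gripper_width: 0.0391
finger_force: 30.0
```

Request:
play_rows([
  {"x": 8, "y": -18, "z": 0, "twist": 0},
  {"x": 15, "y": -36, "z": 0, "twist": 0},
  {"x": 15, "y": -36, "z": 0, "twist": 0},
  {"x": 15, "y": -36, "z": 0, "twist": 0},
  {"x": 15, "y": -36, "z": 0, "twist": 0},
])

```text
time: 4.05
tcp_pos: [0.4694, -0.1856, 0.1244]
ee_rot: [0.981, 0.195, -0.0, -0.0]
wrist_force: [1.0, 0.5, -1.0]
gripper_width: 0.0394
finger_force: 30.0
```

Request:
play_rows([
  {"x": 15, "y": -36, "z": 0, "twist": 0},
  {"x": 15, "y": -36, "z": 0, "twist": 0},
  {"x": 15, "y": -36, "z": 0, "twist": 0},
  {"x": 15, "y": -36, "z": 0, "twist": 0},
  {"x": 15, "y": -36, "z": 0, "twist": 0},
])

```text
time: 4.55
tcp_pos: [0.4696, 0.0095, 0.1244]
ee_rot: [0.981, 0.196, -0.0, 0.0]
wrist_force: [0.0, -0.7, -1.0]
gripper_width: 0.0389
finger_force: 30.0
```

Request:
play_rows([
  {"x": 15, "y": -36, "z": 0, "twist": 0},
  {"x": 15, "y": -36, "z": 0, "twist": 0},
  {"x": 15, "y": -36, "z": 0, "twist": 0},
  {"x": 8, "y": -16, "z": 0, "twist": 0},
  {"x": 0, "y": 0, "z": 0, "twist": 0},
])

```text
time: 5.05
tcp_pos: [0.4711, 0.1467, 0.1243]
ee_rot: [0.98, 0.199, 0.0, -0.001]
wrist_force: [-0.7, 0.1, -0.5]
gripper_width: 0.0394
finger_force: 30.0
```

```bash
python3 - <<'E'
from h import *
go(471,143.5,44)
E
```

```text
t 5.05 at [471.1 146.7 124.3] th 22.9 tool shift [-1.5  3.  80.3] twist None grip 39.4 30.0 F [-0.7  0.1 -0.5]
```

Request:
play_rows([
  {"x": 0, "y": 0, "z": 20, "twist": 0},
  {"x": 0, "y": 0, "z": 20, "twist": 0},
  {"x": 0, "y": 0, "z": 20, "twist": 0},
  {"x": 0, "y": 0, "z": 15, "twist": 0},
  {"x": 0, "y": 0, "z": 3, "twist": 0},
])

```text
time: 5.55
tcp_pos: [0.4704, 0.1405, 0.0452]
ee_rot: [0.981, 0.195, -0.002, 0.001]
wrist_force: [-0.3, -0.1, -0.0]
gripper_width: 0.039
finger_force: 30.0
```

Request:
play_rows([
  {"x": 0, "y": 0, "z": 1, "twist": 0},
  {"x": 0, "y": 0, "z": 1, "twist": 0},
  {"x": 0, "y": 0, "z": 0, "twist": 0},
  {"x": 0, "y": 0, "z": 0, "twist": 0},
])

```text
time: 5.95
tcp_pos: [0.4717, 0.1428, 0.0453]
ee_rot: [0.981, 0.196, 0.001, -0.0]
wrist_force: [0.7, -0.4, -0.9]
gripper_width: 0.0394
finger_force: 30.0
```

Request:
play_rows([
  {"x": 0, "y": 0, "z": 1, "twist": 0},
  {"x": 0, "y": 0, "z": 1, "twist": 0},
  {"x": 0, "y": 0, "z": 0, "twist": 0},
  {"x": 0, "y": 0, "z": 0, "twist": 0},
])

```text
time: 6.35
tcp_pos: [0.4715, 0.1429, 0.0429]
ee_rot: [0.981, 0.196, 0.0, -0.0]
wrist_force: [-0.4, 0.2, 2.6]
gripper_width: 0.0394
finger_force: 30.0
```

Request:
play_rows([
  {"x": 0, "y": 0, "z": 0, "twist": 0},
  {"x": 0, "y": 0, "z": 0, "twist": 0},
  {"x": 0, "y": 0, "z": 0, "twist": 0},
  {"x": 0, "y": 0, "z": 0, "twist": 0},
  {"x": 0, "y": 0, "z": 0, "twist": 0},
], hand=0.75)

```text
time: 6.85
tcp_pos: [0.4713, 0.1427, 0.0427]
ee_rot: [0.981, 0.196, -0.0, 0.0]
wrist_force: [0.2, 0.8, -0.5]
gripper_width: 0.0663
finger_force: 0.0
```

Request:
play_rows([
  {"x": 0, "y": 0, "z": -20, "twist": 0},
  {"x": 0, "y": 0, "z": -20, "twist": 0},
  {"x": 0, "y": 0, "z": -20, "twist": 0},
  {"x": 0, "y": 0, "z": -20, "twist": 0},
  {"x": 0, "y": 0, "z": -10, "twist": 0},
])

```text
time: 7.35
tcp_pos: [0.4718, 0.1429, 0.1341]
ee_rot: [0.981, 0.196, 0.001, -0.0]
wrist_force: [0.1, 0.7, -0.0]
gripper_width: 0.0661
finger_force: 0.0
```

```bash
python3 - <<'E'
from h import *
go(480,-87.4,30,-11)
im=camera("wrist");cv2.imwrite("pics/w4.png",im[:,:,::-1])
E
```

```text
t 7.35 at [471.8 142.9 134.1] th 22.6 tool shift [-80.9 215.8 103.9] twist 33.6 grip 66.1 0.0 F [ 0.1  0.7 -0. ]
  shift after twist 52.0 224.5
```

View pics/w4.png

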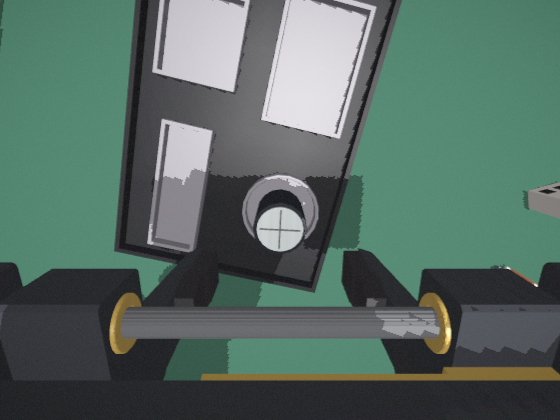

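The cap stands upright in the round dish at (280,215). The transformer is next.

Request:
play_rows([
  {"x": -13, "y": 36, "z": 0, "twist": 0},
  {"x": -14, "y": 36, "z": 0, "twist": 0},
  {"x": -13, "y": 36, "z": 0, "twist": 0},
  {"x": -14, "y": 36, "z": 0, "twist": 0},
  {"x": -13, "y": 36, "z": 0, "twist": 0},
], hand=1)

```text
time: 7.9
tcp_pos: [0.4779, -0.0506, 0.1319]
ee_rot: [0.981, 0.196, -0.001, -0.0]
wrist_force: [1.2, -0.1, -0.0]
gripper_width: 0.0879
finger_force: 0.0
```

Request:
play_rows([
  {"x": -14, "y": 36, "z": 0, "twist": 8},
  {"x": 0, "y": 0, "z": 5, "twist": 8},
  {"x": 0, "y": 0, "z": 5, "twist": 8},
  {"x": 0, "y": 0, "z": 5, "twist": 8},
  {"x": 0, "y": 0, "z": 0, "twist": 0},
])

```text
time: 8.4
tcp_pos: [0.4787, -0.0878, 0.1166]
ee_rot: [0.997, -0.083, -0.001, 0.0]
wrist_force: [-0.2, 0.5, 0.1]
gripper_width: 0.0881
finger_force: 0.0
```

Request:
play_rows([
  {"x": 0, "y": 0, "z": 0, "twist": 0},
  {"x": 0, "y": 0, "z": 0, "twist": 0},
  {"x": 0, "y": 0, "z": 0, "twist": 0},
])

```text
time: 8.7
tcp_pos: [0.4795, -0.0877, 0.1178]
ee_rot: [0.997, -0.081, 0.0, -0.0]
wrist_force: [-0.1, 0.4, 0.4]
gripper_width: 0.088
finger_force: 0.0
```

```bash
python3 - <<'E'
from h import *
go(480,-87.4,30,-11)
im=wr("w5"); i=camera_info("wrist")
for c in blobs(im,(0,0,110),(179,50,200),(180,130,400,300),300,3): print(cv2.boundingRect(c),rect("wrist",c,.04,i))
cv2.imwrite("pics/w5.png",im[100:300,150:430,::-1])
E
```

```text
t 8.7 at [479.5 -87.7 117.8] th -9.3 tool shift [ 0.4 -0.4 87.8] twist 1.7 grip 88.0 0.0 F [-0.1  0.4  0.4]
  shift after twist 0.4 -0.4
```

View pics/w5.png

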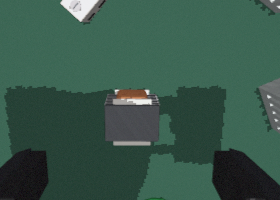

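The crop shows the transformer square to the jaws, with its core top centred at about (282,222) in the full picture. The long axis runs along the closing line.

```bash
python3 - <<'E'
from h import *
p=cast("wrist",[[282.5,222]],.04)[0]*1000;print(p);go(*p,30)
E
```

```text
[483.39438316 -90.36830643]
t 8.75 at [479.5 -87.8 117.9] th -9.4 tool shift [ 4.2  1.9 87.9] twist None grip 88.1 0.0 F [-0.6  0.   0.1]
```

Request:
play_rows([
  {"x": 3, "y": 1, "z": 22, "twist": 1},
  {"x": 0, "y": 0, "z": 22, "twist": 0},
  {"x": 0, "y": 0, "z": 22, "twist": 0},
  {"x": 0, "y": 0, "z": 22, "twist": 0},
  {"x": 0, "y": 0, "z": 0, "twist": 0},
])

```text
time: 9.25
tcp_pos: [0.4811, -0.089, 0.0279]
ee_rot: [0.996, -0.091, -0.002, -0.0]
wrist_force: [0.2, 0.2, -0.2]
gripper_width: 0.0883
finger_force: 0.0
```

Request:
play_rows([
  {"x": 0, "y": 0, "z": 0, "twist": 0},
  {"x": 0, "y": 0, "z": 0, "twist": 0},
  {"x": 0, "y": 0, "z": 0, "twist": 0},
  {"x": 0, "y": 0, "z": 0, "twist": 0},
  {"x": 0, "y": 0, "z": 0, "twist": 0},
], hand=0)

```text
time: 9.75
tcp_pos: [0.4825, -0.0893, 0.0303]
ee_rot: [0.996, -0.091, 0.0, 0.0]
wrist_force: [-0.1, -0.7, 0.3]
gripper_width: 0.0503
finger_force: 0.0
```

Request:
play_rows([
  {"x": 0, "y": 0, "z": 0, "twist": 0},
  {"x": 0, "y": 0, "z": 0, "twist": 0},
  {"x": 0, "y": 0, "z": 0, "twist": 0},
])

```text
time: 10.05
tcp_pos: [0.4823, -0.0893, 0.0299]
ee_rot: [0.996, -0.091, 0.0, 0.0]
wrist_force: [-0.3, 0.3, 3.7]
gripper_width: 0.0397
finger_force: 30.0
```

Request:
play_rows([
  {"x": 0, "y": 0, "z": -20, "twist": 0},
  {"x": 0, "y": 0, "z": -25, "twist": 0},
  {"x": 0, "y": 0, "z": -25, "twist": 0},
  {"x": 0, "y": 0, "z": -25, "twist": 0},
  {"x": 0, "y": 0, "z": -5, "twist": 0},
])

```text
time: 10.55
tcp_pos: [0.4831, -0.0895, 0.1315]
ee_rot: [0.996, -0.091, 0.002, 0.0]
wrist_force: [0.0, 0.1, -3.9]
gripper_width: 0.0399
finger_force: 30.0
```

```bash
python3 - <<'E'
from h import *
go(572.5,250,38,9.6)
E
```

```text
t 10.55 at [483.1 -89.5 131.5] th -10.4 tool shift [  26.1 -350.    93.5] twist -20.0 grip 39.9 30.0 F [ 0.   0.1 -3.9]
  shift after twist 144.7 -319.8
```

Request:
play_rows([
  {"x": 2, "y": -18, "z": 0, "twist": 0},
  {"x": 3, "y": -35, "z": 0, "twist": 0},
  {"x": 2, "y": -35, "z": 0, "twist": 0},
  {"x": 3, "y": -35, "z": 0, "twist": 0},
  {"x": 2, "y": -35, "z": 0, "twist": 0},
])

```text
time: 11.05
tcp_pos: [0.5222, 0.0653, 0.1284]
ee_rot: [0.996, -0.091, -0.001, 0.0]
wrist_force: [1.1, 0.8, -2.8]
gripper_width: 0.0394
finger_force: 30.0
```

Request:
play_rows([
  {"x": 3, "y": -35, "z": 0, "twist": 0},
  {"x": 2, "y": -35, "z": 0, "twist": 0},
  {"x": 3, "y": -35, "z": 0, "twist": 0},
  {"x": 3, "y": -35, "z": 0, "twist": 0},
  {"x": 2, "y": -35, "z": 0, "twist": 0},
])

```text
time: 11.55
tcp_pos: [0.5664, 0.2349, 0.1279]
ee_rot: [0.996, -0.091, -0.001, 0.001]
wrist_force: [0.3, 0.5, -3.2]
gripper_width: 0.0399
finger_force: 30.0
```

Request:
play_rows([
  {"x": 1, "y": -17, "z": 0, "twist": -5},
  {"x": 0, "y": 0, "z": 5, "twist": -5},
  {"x": 0, "y": 0, "z": 5, "twist": -5},
  {"x": 0, "y": 0, "z": 5, "twist": -5},
  {"x": 0, "y": 0, "z": 5, "twist": 0},
])

```text
time: 12.05
tcp_pos: [0.5702, 0.2499, 0.1078]
ee_rot: [0.997, 0.083, -0.001, 0.0]
wrist_force: [-0.1, -0.1, -2.4]
gripper_width: 0.0398
finger_force: 30.0
```

Request:
play_rows([
  {"x": 0, "y": 0, "z": 10, "twist": 0},
  {"x": 0, "y": 0, "z": 0, "twist": 0},
  {"x": 0, "y": 0, "z": 0, "twist": 0},
])

```text
time: 12.35
tcp_pos: [0.5708, 0.2501, 0.099]
ee_rot: [0.997, 0.083, -0.001, 0.0]
wrist_force: [-0.1, -0.5, -1.5]
gripper_width: 0.0394
finger_force: 30.0
```

```bash
python3 - <<'E'
from h import *
go(572.5,250,38,9.6)
E
```

```text
t 12.35 at [570.8 250.1  99. ] th 9.5 tool shift [ 1.7  0.3 61. ] twist -0.1 grip 39.4 30.0 F [-0.1 -0.5 -1.5]
  shift after twist 1.7 0.4
```

Contact is expected at a TCP height of about 38.

Request:
play_rows([
  {"x": 2, "y": 0, "z": 20, "twist": 0},
  {"x": 0, "y": 0, "z": 20, "twist": 0},
  {"x": 0, "y": 0, "z": 17, "twist": 0},
  {"x": 0, "y": 0, "z": 1, "twist": 0},
  {"x": 0, "y": 0, "z": 0, "twist": 0},
])

```text
time: 12.85
tcp_pos: [0.5731, 0.2505, 0.0416]
ee_rot: [0.997, 0.083, -0.0, 0.0]
wrist_force: [0.4, 0.6, -2.5]
gripper_width: 0.0398
finger_force: 30.0
```

Request:
play_rows([
  {"x": 0, "y": 0, "z": 1, "twist": 0},
  {"x": 0, "y": 0, "z": 1, "twist": 0},
  {"x": 0, "y": 0, "z": 0, "twist": 0},
  {"x": 0, "y": 0, "z": 0, "twist": 0},
])

```text
time: 13.25
tcp_pos: [0.5734, 0.2507, 0.0401]
ee_rot: [0.997, 0.083, 0.0, -0.0]
wrist_force: [0.7, -0.5, -2.5]
gripper_width: 0.04
finger_force: 30.0
```

Request:
play_rows([
  {"x": 0, "y": 0, "z": 1, "twist": 0},
  {"x": 0, "y": 0, "z": 1, "twist": 0},
  {"x": 0, "y": 0, "z": 0.5, "twist": 0},
  {"x": 0, "y": 0, "z": 0, "twist": 0},
])

```text
time: 13.65
tcp_pos: [0.5732, 0.2506, 0.038]
ee_rot: [0.997, 0.083, 0.0, -0.0]
wrist_force: [-2.5, 0.2, 4.7]
gripper_width: 0.0398
finger_force: 30.0
```

Request:
play_rows([
  {"x": 0, "y": 0, "z": 0, "twist": 0},
  {"x": 0, "y": 0, "z": 0, "twist": 0},
  {"x": 0, "y": 0, "z": 0, "twist": 0},
  {"x": 0, "y": 0, "z": 0, "twist": 0},
  {"x": 0, "y": 0, "z": 0, "twist": 0},
], hand=0.75)

```text
time: 14.15
tcp_pos: [0.5732, 0.2506, 0.0371]
ee_rot: [0.997, 0.083, 0.0, 0.0]
wrist_force: [-0.8, 0.3, 0.4]
gripper_width: 0.0663
finger_force: 0.0
```

Request:
play_rows([
  {"x": 0, "y": 0, "z": -20, "twist": 0},
  {"x": 0, "y": 0, "z": -30, "twist": 0},
  {"x": 0, "y": 0, "z": -30, "twist": 0},
  {"x": 0, "y": 0, "z": -20, "twist": 0},
  {"x": 0, "y": 0, "z": 0, "twist": 0},
])

```text
time: 14.65
tcp_pos: [0.5751, 0.2512, 0.1402]
ee_rot: [0.997, 0.083, 0.003, -0.001]
wrist_force: [0.4, -0.3, -0.1]
gripper_width: 0.0662
finger_force: 0.0
```

```bash
python3 - <<'E'
from h import *
go(577,-219,30,-44.5)
im=wr("w6")[:,:,::-1];cv2.imwrite("pics/w6.png",im[60:300,130:430])
E
```

```text
t 14.65 at [575.1 251.2 140.2] th 9.6 tool shift [-76.8 464.1 109.1] twist 54.1 grip 66.2 0.0 F [ 0.4 -0.3 -0.1]
  shift after twist 330.9 334.1
```

View pics/w6.png

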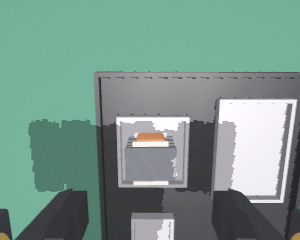

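The transformer sits upright in the square dish (crop (150,160)). Next is the long heat sink.

Request:
play_rows([
  {"x": -3, "y": 18, "z": 0, "twist": 0},
  {"x": -6, "y": 36, "z": 0, "twist": 0},
  {"x": -6, "y": 36, "z": 0, "twist": 0},
  {"x": -6, "y": 36, "z": 0, "twist": 0},
  {"x": -6, "y": 36, "z": 0, "twist": 0},
], hand=1)

```text
time: 15.2
tcp_pos: [0.5719, 0.083, 0.1357]
ee_rot: [0.997, 0.083, -0.002, 0.001]
wrist_force: [0.1, 0.2, -0.0]
gripper_width: 0.0882
finger_force: 0.0
```

Request:
play_rows([
  {"x": -6, "y": 36, "z": 0, "twist": 0},
  {"x": -6, "y": 36, "z": 0, "twist": 0},
  {"x": -6, "y": 36, "z": 0, "twist": 0},
  {"x": -6, "y": 36, "z": 0, "twist": 0},
  {"x": -6, "y": 36, "z": 0, "twist": 0},
])

```text
time: 15.7
tcp_pos: [0.5717, -0.0991, 0.1357]
ee_rot: [0.997, 0.083, -0.002, 0.0]
wrist_force: [0.6, -0.3, -0.2]
gripper_width: 0.0879
finger_force: 0.0
```

Request:
play_rows([
  {"x": -6, "y": 36, "z": 0, "twist": 0},
  {"x": -6, "y": 36, "z": 0, "twist": 0},
  {"x": -6, "y": 36, "z": 0, "twist": 0},
  {"x": -2, "y": 14, "z": 0, "twist": 7},
  {"x": 0, "y": 0, "z": 0, "twist": 7},
])

```text
time: 16.2
tcp_pos: [0.5713, -0.2255, 0.1357]
ee_rot: [0.999, -0.045, -0.002, 0.001]
wrist_force: [0.0, 0.8, 0.1]
gripper_width: 0.0881
finger_force: 0.0
```

Request:
play_rows([
  {"x": 0, "y": 0, "z": 5, "twist": 8},
  {"x": 0, "y": 0, "z": 5, "twist": 8},
  {"x": 0, "y": 0, "z": 5, "twist": 8},
  {"x": 0, "y": 0, "z": 5, "twist": 8},
  {"x": 0, "y": 0, "z": 0, "twist": 8},
])

```text
time: 16.7
tcp_pos: [0.5716, -0.2207, 0.1149]
ee_rot: [0.924, -0.381, -0.002, 0.001]
wrist_force: [0.1, 0.1, -0.2]
gripper_width: 0.0882
finger_force: 0.0
```

Request:
play_rows([
  {"x": 0, "y": 0, "z": 0, "twist": 0},
  {"x": 0, "y": 0, "z": 0, "twist": 0},
  {"x": 0, "y": 0, "z": 0, "twist": 0},
  {"x": 0, "y": 0, "z": 0, "twist": 0},
])

```text
time: 17.1
tcp_pos: [0.574, -0.2201, 0.1172]
ee_rot: [0.926, -0.378, -0.0, -0.0]
wrist_force: [-0.2, 0.7, 0.0]
gripper_width: 0.0881
finger_force: 0.0
```

```bash
python3 - <<'E'
from h import *
go(577,-219,30,-44.5)
im=wr("w7"); i=camera_info("wrist")
for c in blobs(im,(0,0,200),(179,50,255),(180,100,400,300),300,9): print(cv2.boundingRect(c),rect("wrist",c,.04,i))
cv2.imwrite("pics/w7.png",im[100:300,150:430,::-1])
E
```

```text
t 17.1 at [ 574.  -220.1  117.2] th -44.4 tool shift [ 1.4 -2.9 87.2] twist 0.1 grip 88.1 0.0 F [-0.2  0.7  0. ]
  shift after twist 1.4 -2.9
(248, 165, 59, 98) [ 582.1 -224.8   73.2   40.7  -44.4]
```

View pics/w7.png

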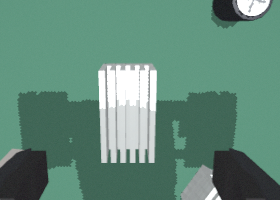

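The long sink (crop (128,113)) is square to the jaws. Its centre is about (581,-224) once the far face is discounted.

Request:
play_rows([
  {"x": 6, "y": -2, "z": 22, "twist": 0},
  {"x": 0, "y": 0, "z": 22, "twist": 0},
  {"x": 0, "y": 0, "z": 22, "twist": 0},
  {"x": 0, "y": 0, "z": 21, "twist": 0},
  {"x": 0, "y": 0, "z": 0, "twist": 0},
])

```text
time: 17.65
tcp_pos: [0.5782, -0.2216, 0.0278]
ee_rot: [0.926, -0.378, -0.002, -0.0]
wrist_force: [-1.0, 0.6, 0.3]
gripper_width: 0.0883
finger_force: 0.0
```

Request:
play_rows([
  {"x": 0, "y": 0, "z": 0, "twist": 0},
  {"x": 0, "y": 0, "z": 0, "twist": 0},
  {"x": 0, "y": 0, "z": 0, "twist": 0},
  {"x": 0, "y": 0, "z": 0, "twist": 0},
  {"x": 0, "y": 0, "z": 0, "twist": 0},
], hand=0)

```text
time: 18.15
tcp_pos: [0.5803, -0.2227, 0.0308]
ee_rot: [0.926, -0.378, 0.0, 0.0]
wrist_force: [0.5, 0.1, -0.2]
gripper_width: 0.0506
finger_force: 0.0
```

Request:
play_rows([
  {"x": 0, "y": 0, "z": 0, "twist": 0},
  {"x": 0, "y": 0, "z": 0, "twist": 0},
  {"x": 0, "y": 0, "z": 0, "twist": 0},
])

```text
time: 18.45
tcp_pos: [0.58, -0.2226, 0.0305]
ee_rot: [0.926, -0.378, 0.0, 0.0]
wrist_force: [-0.4, 0.2, 2.4]
gripper_width: 0.0397
finger_force: 30.0
```

Request:
play_rows([
  {"x": 0, "y": 0, "z": -20, "twist": 0},
  {"x": 0, "y": 0, "z": -30, "twist": 0},
  {"x": 0, "y": 0, "z": -30, "twist": 0},
  {"x": 0, "y": 0, "z": -20, "twist": 0},
  {"x": 0, "y": 0, "z": 0, "twist": 0},
])

```text
time: 18.95
tcp_pos: [0.5815, -0.2234, 0.1327]
ee_rot: [0.926, -0.378, 0.003, 0.0]
wrist_force: [0.1, -0.2, -1.6]
gripper_width: 0.0392
finger_force: 30.0
```

```bash
python3 - <<'E'
from h import *
go(587,163,38,9.6)
E
```

```text
t 18.95 at [ 581.5 -223.4  132.7] th -44.4 tool shift [-267.1 -279.5   93.9] twist -54.0 grip 39.2 30.0 F [ 0.1 -0.2 -1.6]
  shift after twist 69.8 -380.1
```

Request:
play_rows([
  {"x": 0, "y": 0, "z": 0, "twist": -6},
  {"x": 0, "y": 0, "z": 0, "twist": -8},
  {"x": 0, "y": 0, "z": 0, "twist": -8},
  {"x": 0, "y": 0, "z": 0, "twist": -8},
  {"x": 0, "y": 0, "z": 0, "twist": -8},
])

```text
time: 19.45
tcp_pos: [0.5791, -0.2219, 0.1284]
ee_rot: [0.999, -0.053, -0.001, -0.001]
wrist_force: [-1.0, -0.6, -1.4]
gripper_width: 0.0398
finger_force: 30.0
```

Request:
play_rows([
  {"x": 0, "y": 0, "z": 0, "twist": -8},
  {"x": 0, "y": 0, "z": 0, "twist": -8},
  {"x": 3, "y": -17, "z": 0, "twist": 0},
  {"x": 6, "y": -34, "z": 0, "twist": 0},
  {"x": 7, "y": -34, "z": 0, "twist": 0},
])

```text
time: 19.95
tcp_pos: [0.5807, -0.134, 0.129]
ee_rot: [0.997, 0.081, -0.001, -0.001]
wrist_force: [0.1, 0.7, -1.2]
gripper_width: 0.04
finger_force: 30.0
```

Request:
play_rows([
  {"x": 6, "y": -34, "z": 0, "twist": 0},
  {"x": 7, "y": -34, "z": 0, "twist": 0},
  {"x": 6, "y": -34, "z": 0, "twist": 0},
  {"x": 7, "y": -34, "z": 0, "twist": 0},
  {"x": 6, "y": -34, "z": 0, "twist": 0},
])

```text
time: 20.45
tcp_pos: [0.5837, 0.0402, 0.1292]
ee_rot: [0.997, 0.082, -0.001, -0.001]
wrist_force: [0.7, 1.3, -2.2]
gripper_width: 0.0397
finger_force: 30.0
```

Request:
play_rows([
  {"x": 7, "y": -34, "z": 0, "twist": 0},
  {"x": 6, "y": -34, "z": 0, "twist": 0},
  {"x": 7, "y": -34, "z": 0, "twist": 0},
  {"x": 3, "y": -22, "z": 0, "twist": 0},
  {"x": 0, "y": 0, "z": 10, "twist": 0},
])

```text
time: 20.95
tcp_pos: [0.5858, 0.1706, 0.1198]
ee_rot: [0.996, 0.086, 0.0, -0.002]
wrist_force: [-0.1, 0.1, -0.9]
gripper_width: 0.0399
finger_force: 30.0
```

Request:
play_rows([
  {"x": 0, "y": 0, "z": 20, "twist": 0},
  {"x": 0, "y": 0, "z": 0, "twist": 0},
  {"x": 0, "y": 0, "z": 0, "twist": 0},
  {"x": 0, "y": 0, "z": 0, "twist": 0},
])

```text
time: 21.35
tcp_pos: [0.5872, 0.1624, 0.1005]
ee_rot: [0.997, 0.083, 0.0, 0.0]
wrist_force: [0.0, 0.4, -1.9]
gripper_width: 0.0394
finger_force: 30.0
```

```bash
python3 - <<'E'
from h import *
go(587,163,38,9.6)
E
```

```text
t 21.35 at [587.2 162.4 100.5] th 9.5 tool shift [-0.1 -0.6 62.5] twist -0.1 grip 39.4 30.0 F [ 0.   0.4 -1.9]
  shift after twist -0.1 -0.6
```

Request:
play_rows([
  {"x": 0, "y": 0, "z": 20, "twist": 0},
  {"x": 0, "y": 0, "z": 20, "twist": 0},
  {"x": 0, "y": 0, "z": 18, "twist": 0},
  {"x": 0, "y": 0, "z": 2, "twist": 0},
  {"x": 0, "y": 0, "z": 0, "twist": 0},
])

```text
time: 21.85
tcp_pos: [0.5873, 0.1627, 0.0406]
ee_rot: [0.997, 0.083, 0.0, 0.0]
wrist_force: [0.6, 0.5, -1.7]
gripper_width: 0.0398
finger_force: 30.0
```

Request:
play_rows([
  {"x": 0, "y": 0, "z": 1, "twist": 0},
  {"x": 0, "y": 0, "z": 1, "twist": 0},
  {"x": 0, "y": 0, "z": 0, "twist": 0},
  {"x": 0, "y": 0, "z": 0, "twist": 0},
])

```text
time: 22.25
tcp_pos: [0.5873, 0.1631, 0.0387]
ee_rot: [0.997, 0.083, 0.0, -0.0]
wrist_force: [0.2, -0.7, -1.8]
gripper_width: 0.0405
finger_force: 30.0
```

Request:
play_rows([
  {"x": 0, "y": 0, "z": 1, "twist": 0},
  {"x": 0, "y": 0, "z": 0.5, "twist": 0},
  {"x": 0, "y": 0, "z": 0, "twist": 0},
  {"x": 0, "y": 0, "z": 0, "twist": 0},
])

```text
time: 22.65
tcp_pos: [0.5873, 0.1631, 0.0384]
ee_rot: [0.997, 0.083, 0.0, -0.0]
wrist_force: [-2.2, -0.4, 11.3]
gripper_width: 0.0398
finger_force: 30.0
```

Contact. I'll release, lift and go to the terminal block.

Request:
play_rows([
  {"x": 0, "y": 0, "z": 0, "twist": 0},
  {"x": 0, "y": 0, "z": 0, "twist": 0},
  {"x": 0, "y": 0, "z": 0, "twist": 0},
  {"x": 0, "y": 0, "z": 0, "twist": 0},
], hand=0.7)

```text
time: 23.05
tcp_pos: [0.587, 0.1629, 0.0365]
ee_rot: [0.997, 0.083, -0.0, 0.0]
wrist_force: [0.7, -0.7, 0.3]
gripper_width: 0.0617
finger_force: 0.0
```

Request:
play_rows([
  {"x": 0, "y": 0, "z": -20, "twist": 0},
  {"x": 0, "y": 0, "z": -30, "twist": 0},
  {"x": 0, "y": 0, "z": -30, "twist": 0},
  {"x": 0, "y": 0, "z": -20, "twist": 0},
  {"x": 0, "y": 0, "z": 0, "twist": 0},
])

```text
time: 23.55
tcp_pos: [0.589, 0.1633, 0.1394]
ee_rot: [0.997, 0.083, 0.003, -0.0]
wrist_force: [-0.6, -0.8, -0.2]
gripper_width: 0.062
finger_force: 0.0
```

```bash
python3 - <<'E'
from h import *
go(590,-93,30,-51.5)
im=wr("w8")[:,:,::-1];cv2.imwrite("pics/w8.png",im[60:300,130:430])
E
```

```text
t 23.55 at [589.  163.3 139.4] th 9.6 tool shift [-42.2 253.  109.1] twist 61.1 grip 62.0 0.0 F [-0.6 -0.8 -0.2]
  shift after twist 201.2 158.8
```

View pics/w8.png

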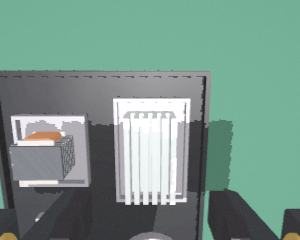

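The heat sink is inside the oblong dish (crop (150,155)), upright, and the transformer is still fine. Next is the white terminal block.

Request:
play_rows([
  {"x": -3, "y": 18, "z": 0, "twist": 0},
  {"x": -6, "y": 36, "z": 0, "twist": 0},
  {"x": -6, "y": 36, "z": 0, "twist": 0},
  {"x": -6, "y": 36, "z": 0, "twist": 0},
  {"x": -6, "y": 36, "z": 0, "twist": 0},
], hand=0.7)

```text
time: 24.1
tcp_pos: [0.5862, -0.0026, 0.1351]
ee_rot: [0.997, 0.084, -0.001, -0.0]
wrist_force: [0.7, -0.9, 0.7]
gripper_width: 0.0617
finger_force: 0.0
```

Request:
play_rows([
  {"x": -6, "y": 36, "z": 0, "twist": 0},
  {"x": -6, "y": 36, "z": 0, "twist": 0},
  {"x": -3, "y": 19, "z": 0, "twist": 7},
  {"x": 0, "y": 0, "z": 0, "twist": 7},
  {"x": 0, "y": 0, "z": 0, "twist": 8},
])

```text
time: 24.6
tcp_pos: [0.5865, -0.0947, 0.135]
ee_rot: [0.994, -0.112, -0.001, 0.0]
wrist_force: [-0.0, 0.6, -0.0]
gripper_width: 0.062
finger_force: 0.0
```

Request:
play_rows([
  {"x": 0, "y": 0, "z": 5, "twist": 8},
  {"x": 0, "y": 0, "z": 5, "twist": 8},
  {"x": 0, "y": 0, "z": 5, "twist": 8},
  {"x": 0, "y": 0, "z": 5, "twist": 8},
  {"x": 0, "y": 0, "z": 0, "twist": 7},
])

```text
time: 25.1
tcp_pos: [0.5862, -0.0931, 0.1143]
ee_rot: [0.9, -0.436, -0.002, 0.001]
wrist_force: [-0.0, 0.2, -0.1]
gripper_width: 0.0618
finger_force: 0.0
```

Request:
play_rows([
  {"x": 0, "y": 0, "z": 0, "twist": 0},
  {"x": 0, "y": 0, "z": 0, "twist": 0},
  {"x": 0, "y": 0, "z": 0, "twist": 0},
  {"x": 0, "y": 0, "z": 0, "twist": 0},
])

```text
time: 25.5
tcp_pos: [0.5876, -0.0936, 0.1166]
ee_rot: [0.901, -0.433, -0.0, -0.0]
wrist_force: [0.6, -0.1, -0.6]
gripper_width: 0.0618
finger_force: 0.0
```

```bash
python3 - <<'E'
from h import *
go(590,-93,30,-51.5)
im=wr("w9"); i=camera_info("wrist")
for c in blobs(im,(0,0,160),(179,50,255),(180,100,400,300),300,5): print(cv2.boundingRect(c),rect("wrist",c,.04,i))
cv2.imwrite("pics/w9.png",im[100:300,150:430,::-1])
E
```

```text
t 25.5 at [587.6 -93.6 116.6] th -51.4 tool shift [ 1.1 -2.2 86.6] twist 0.1 grip 61.8 0.0 F [ 0.6 -0.1 -0.6]
  shift after twist 1.1 -2.2
(264, 160, 27, 116) [592.8 -96.4  87.3  18.3 -51.4]
```

View pics/w9.png

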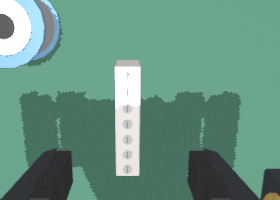

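The terminal block (crop (127,118)) is square to the jaws, at about (592,-95).

Request:
play_rows([
  {"x": 4, "y": -2, "z": 22, "twist": 0},
  {"x": 0, "y": 0, "z": 22, "twist": 0},
  {"x": 0, "y": 0, "z": 22, "twist": 0},
  {"x": 0, "y": 0, "z": 20, "twist": 0},
  {"x": 0, "y": 0, "z": 0, "twist": 0},
])

```text
time: 26.05
tcp_pos: [0.59, -0.0949, 0.0286]
ee_rot: [0.901, -0.434, -0.002, 0.0]
wrist_force: [0.2, 0.2, 0.2]
gripper_width: 0.0618
finger_force: 0.0
```

Request:
play_rows([
  {"x": 0, "y": 0, "z": 0, "twist": 0},
  {"x": 0, "y": 0, "z": 0, "twist": 0},
  {"x": 0, "y": 0, "z": 0, "twist": 0},
  {"x": 0, "y": 0, "z": 0, "twist": 0},
  {"x": 0, "y": 0, "z": 0, "twist": 0},
], hand=0)

```text
time: 26.55
tcp_pos: [0.592, -0.0954, 0.0313]
ee_rot: [0.901, -0.434, 0.0, -0.0]
wrist_force: [-0.3, 0.8, -0.2]
gripper_width: 0.0239
finger_force: 0.0
```

Request:
play_rows([
  {"x": 0, "y": 0, "z": 0, "twist": 0},
  {"x": 0, "y": 0, "z": 0, "twist": 0},
  {"x": 0, "y": 0, "z": 0, "twist": 0},
])

```text
time: 26.85
tcp_pos: [0.5918, -0.0954, 0.031]
ee_rot: [0.901, -0.434, 0.0, -0.0]
wrist_force: [-0.2, 0.0, 3.4]
gripper_width: 0.0175
finger_force: 30.0
```

Request:
play_rows([
  {"x": 0, "y": 0, "z": -20, "twist": 0},
  {"x": 0, "y": 0, "z": -30, "twist": 0},
  {"x": 0, "y": 0, "z": -30, "twist": 0},
  {"x": 0, "y": 0, "z": -20, "twist": 0},
  {"x": 0, "y": 0, "z": 0, "twist": 0},
])

```text
time: 27.35
tcp_pos: [0.5934, -0.0959, 0.1331]
ee_rot: [0.901, -0.434, 0.003, -0.001]
wrist_force: [0.9, 0.1, -1.2]
gripper_width: 0.0176
finger_force: 30.0
```

```bash
python3 - <<'E'
from h import *
go(456,230.5,38,9.6)
E
```

```text
t 27.35 at [593.4 -95.9 133.1] th -51.4 tool shift [-341.3  -95.8   94.1] twist -61.0 grip 17.6 30.0 F [ 0.9  0.1 -1.2]
  shift after twist -81.0 -344.8
```

Request:
play_rows([
  {"x": 0, "y": 0, "z": 0, "twist": -7},
  {"x": 0, "y": 0, "z": 0, "twist": -8},
  {"x": 0, "y": 0, "z": 0, "twist": -8},
  {"x": 0, "y": 0, "z": 0, "twist": -8},
  {"x": 0, "y": 0, "z": 0, "twist": -8},
])

```text
time: 27.85
tcp_pos: [0.5909, -0.095, 0.1292]
ee_rot: [0.994, -0.105, -0.001, -0.0]
wrist_force: [-0.4, -0.3, -1.2]
gripper_width: 0.0176
finger_force: 30.0
```

Request:
play_rows([
  {"x": 0, "y": 0, "z": 0, "twist": -8},
  {"x": 0, "y": 0, "z": 0, "twist": -8},
  {"x": 0, "y": 0, "z": 0, "twist": -6},
  {"x": -4, "y": -18, "z": 0, "twist": 0},
  {"x": -8, "y": -34, "z": 0, "twist": 0},
])

```text
time: 28.35
tcp_pos: [0.5708, -0.0475, 0.1298]
ee_rot: [0.997, 0.08, -0.0, 0.001]
wrist_force: [-0.2, 1.1, -1.2]
gripper_width: 0.0177
finger_force: 30.0
```

Request:
play_rows([
  {"x": -8, "y": -34, "z": 0, "twist": 0},
  {"x": -8, "y": -34, "z": 0, "twist": 0},
  {"x": -8, "y": -34, "z": 0, "twist": 0},
  {"x": -8, "y": -34, "z": 0, "twist": 0},
  {"x": -8, "y": -34, "z": 0, "twist": 0},
])

```text
time: 28.85
tcp_pos: [0.5013, 0.1174, 0.13]
ee_rot: [0.997, 0.082, -0.001, -0.0]
wrist_force: [0.2, 0.4, -1.1]
gripper_width: 0.0175
finger_force: 30.0
```

Request:
play_rows([
  {"x": -8, "y": -34, "z": 0, "twist": 0},
  {"x": -8, "y": -34, "z": 0, "twist": 0},
  {"x": -8, "y": -34, "z": 0, "twist": 0},
  {"x": -4, "y": -20, "z": 0, "twist": 0},
  {"x": 0, "y": 0, "z": 10, "twist": 0},
])

```text
time: 29.35
tcp_pos: [0.4531, 0.2356, 0.1204]
ee_rot: [0.996, 0.086, -0.0, -0.001]
wrist_force: [-0.0, -0.1, -0.6]
gripper_width: 0.0181
finger_force: 30.0
```

Request:
play_rows([
  {"x": 0, "y": 0, "z": 15, "twist": 0},
  {"x": 0, "y": 0, "z": 0, "twist": 0},
  {"x": 0, "y": 0, "z": 0, "twist": 0},
  {"x": 0, "y": 0, "z": 0, "twist": 0},
])

```text
time: 29.75
tcp_pos: [0.4559, 0.2299, 0.1059]
ee_rot: [0.997, 0.082, 0.0, 0.0]
wrist_force: [0.1, -0.3, 0.1]
gripper_width: 0.0181
finger_force: 30.0
```

```bash
python3 - <<'E'
from h import *
go(456,230.5,38,9.6)
im=wr("w10")[:,:,::-1];cv2.imwrite("pics/w10.png",im[60:300,130:430])
E
```

```text
t 29.75 at [455.9 229.9 105.9] th 9.5 tool shift [ 0.2 -0.6 67.9] twist -0.1 grip 18.1 30.0 F [ 0.1 -0.3  0.1]
  shift after twist 0.2 -0.6
```

View pics/w10.png

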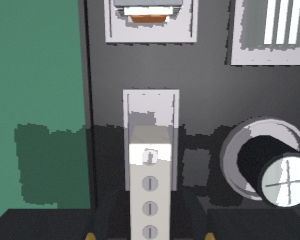

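The block is lined up over the slot: block at crop column 150, slot at 151. I'll lower it.

Request:
play_rows([
  {"x": 0, "y": 0, "z": 22, "twist": 0},
  {"x": 0, "y": 0, "z": 22, "twist": 0},
  {"x": 0, "y": 0, "z": 18, "twist": 0},
  {"x": 0, "y": 0, "z": 3, "twist": 0},
  {"x": 0, "y": 0, "z": 0, "twist": 0},
])

```text
time: 30.3
tcp_pos: [0.4558, 0.2303, 0.0408]
ee_rot: [0.997, 0.083, -0.0, 0.0]
wrist_force: [-0.0, -0.2, -0.6]
gripper_width: 0.0179
finger_force: 30.0
```

Request:
play_rows([
  {"x": 0, "y": 0, "z": 1, "twist": 0},
  {"x": 0, "y": 0, "z": 0.5, "twist": 0},
  {"x": 0, "y": 0, "z": 0, "twist": 0},
  {"x": 0, "y": 0, "z": 0, "twist": 0},
])

```text
time: 30.7
tcp_pos: [0.4559, 0.2307, 0.0396]
ee_rot: [0.997, 0.083, 0.0, -0.0]
wrist_force: [-0.2, 0.2, -0.4]
gripper_width: 0.018
finger_force: 30.0
```

Request:
play_rows([
  {"x": 0, "y": 0, "z": 1, "twist": 0},
  {"x": 0, "y": 0, "z": 0, "twist": 0},
  {"x": 0, "y": 0, "z": 0, "twist": 0},
])

```text
time: 31.0
tcp_pos: [0.4559, 0.2307, 0.039]
ee_rot: [0.997, 0.083, 0.0, -0.0]
wrist_force: [-1.5, -0.3, 6.7]
gripper_width: 0.0179
finger_force: 30.0
```

Contact. I'll release, retreat and check.

Request:
play_rows([
  {"x": 0, "y": 0, "z": 0, "twist": 0},
  {"x": 0, "y": 0, "z": 0, "twist": 0},
  {"x": 0, "y": 0, "z": 0, "twist": 0},
  {"x": 0, "y": 0, "z": 0, "twist": 0},
], hand=0.5)

```text
time: 31.4
tcp_pos: [0.4556, 0.2305, 0.0381]
ee_rot: [0.997, 0.083, -0.0, 0.0]
wrist_force: [-0.7, 0.2, -0.4]
gripper_width: 0.0437
finger_force: 0.0
```

Request:
play_rows([
  {"x": 0, "y": 0, "z": -20, "twist": 0},
  {"x": 0, "y": 0, "z": -30, "twist": 0},
  {"x": 0, "y": 0, "z": -35, "twist": 0},
  {"x": 0, "y": 0, "z": -35, "twist": 0},
  {"x": 0, "y": 0, "z": -20, "twist": 0},
])

```text
time: 31.9
tcp_pos: [0.4563, 0.2308, 0.1805]
ee_rot: [0.997, 0.083, 0.001, -0.001]
wrist_force: [-0.1, 0.0, -0.0]
gripper_width: 0.0439
finger_force: 0.0
```

Request:
play_rows([
  {"x": 0, "y": 30, "z": 0, "twist": 0},
  {"x": 0, "y": 40, "z": 0, "twist": 0},
  {"x": 0, "y": 40, "z": 0, "twist": 0},
  {"x": 0, "y": 40, "z": 0, "twist": 0},
  {"x": 0, "y": 40, "z": 0, "twist": 0},
])

```text
time: 32.4
tcp_pos: [0.4872, 0.0417, 0.1782]
ee_rot: [0.997, 0.084, -0.0, 0.0]
wrist_force: [1.1, 0.2, -0.9]
gripper_width: 0.0443
finger_force: 0.0
```

Request:
play_rows([
  {"x": 0, "y": 40, "z": 0, "twist": 0},
  {"x": 0, "y": 20, "z": 0, "twist": 0},
  {"x": 0, "y": 0, "z": 0, "twist": 0},
  {"x": 0, "y": 0, "z": 0, "twist": 0},
  {"x": 0, "y": 0, "z": 0, "twist": 0},
])

```text
time: 32.9
tcp_pos: [0.4969, -0.0141, 0.1781]
ee_rot: [0.996, 0.085, -0.0, -0.001]
wrist_force: [-0.6, -0.3, -0.0]
gripper_width: 0.0442
finger_force: 0.0
```

```bash
python3 - <<'E'
from h import *
a=camera("top");b=camera("side")
A=cv2.resize(a[140:275,112:240],None,fx=3,fy=3,interpolation=2);B=cv2.resize(b[110:190,210:340],None,fx=3,fy=3,interpolation=2)
B=cv2.copyMakeBorder(B,0,A.shape[0]-B.shape[0],0,0,0)
cv2.imwrite("pics/f.png",np.hstack([A,B])[:,:,::-1]);print(observe()['time'])
E
```

```text
33.0
```

View pics/f.png

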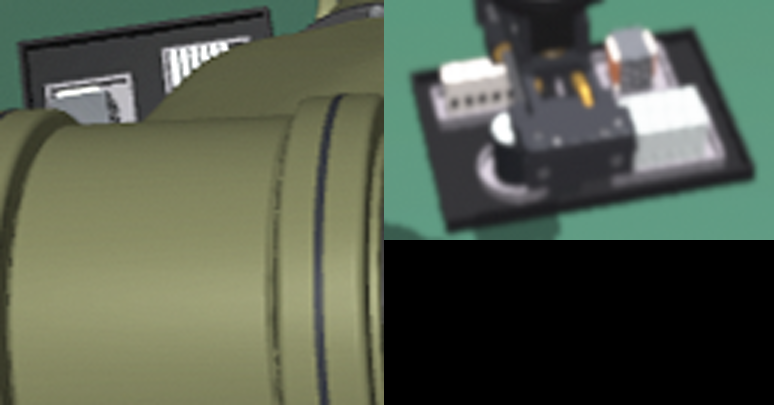

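The side view shows all four parts upright in their dishes: block (475,88), cap (510,140), transformer (630,60) and heat sink (665,125). The arm is clear of them.

```bash
python3 -c "from cell import *;print(sign_off())"
```

```text
the job is handed in; nothing more can be done
None
```

The job is handed in at 33 s: all four parts look upright and seated in their dishes, placed in the order asked, and the slim capacitor and short heat sink were left alone.

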